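# Set the swing-arm pivot of a lantern stand under load

### The arm

A 6-joint arm with a two-finger parallel gripper is mounted at the origin on the work surface. World frame = base frame: x ahead of the robot, y to its left, z up, the work surface at z = 0. Lengths are in m, angles in rad, forces in N, time in s.
With the tool pointing down it reaches from about 0.425 to 1.125 m from the base axis. Payload 14.9 kg.
Tool frame: the origin (TCP) lies at the very end of the fingers, on their centre line; the grasp point (between the pads) lies 19 mm behind it; z points along the fingers, x is the direction in which the jaws open and shut, and the axes are right-handed (so a half turn about z gives the same grasp; the last joint's range is limited). The gripper opens to 91 mm and grips with 3 to 60 N. Pads are 32 mm wide; open, the fingers measure 118 mm over their backs; the gripper's body (76 mm by 178 mm) begins 60 mm behind the grasp point.
Start: joints at [-1.314, 0.379, 1.734, -0, 1.028, -0.033], TCP at [0.2, -0.671, 0.214] pointing down, gripper open.
Joint ranges: [-2.77, 2.77], [-0.74, 2.19], [0, 2.66], [-1.06, 4.2], [0.31, 2.87], [-3.08, 3.08]. Speed limits (rad/s): [1.89, 1.89, 2.39, 3.14, 3.14, 3.14].

### API

Orientations are given as a rotation vector (axis times angle).
In Python, from workcell import * gives the robot as it stands.
- The arm moves only by the tool carry_out, never from a script. Its argument "rows" is a list of rows, each a list of 3 entries, a list of its own where there are three numbers: the shift along the world's x, y, z in cm, then the turn about the world's z in rad, then the finger opening in cm, from 0 to 9.12. In form: [[[tx, ty, tz], turn, grip], ...]. A call has 1 to 10 rows; each row is the pose to reach, as a shift and turn from the pose commanded when the call began; what a row does not reach only later rows make up. A row lasts 1/12 s, in which the tool goes at most 41.7 mm and 7.16 degrees, less where a joint would pass 70% of its speed; a pose out of reach is approached as far as the arm can. A call with a gripper value outside its range is refused whole. The fingers move at their own pace and stop on an object; the grip force is fixed at half the most. Time passes only in rows, so rows that repeat a pose let the fingers close. It gives the time, the measured TCP pose, the force and the opening at its end, in the units of the state.
- state(): the state, without advancing time (a new reading comes with each control period).
- read_camera(name): name is "scene" or "top" or "wrist"; returns the picture (480x640x3 uint8, red, green, blue); there is no depth.
- get_calibration(name): a dict with "camera_matrix" (3x3 intrinsics, pixels), "D" ([k1, k2, p1, p2, k3] as OpenCV has them; the pictures are not rectified), "extrinsics" (4x4, takes a point from world to camera coordinates). Camera axes: x right, y up, looking along -z (the intrinsics and any distortion apply to the point x, -y, -z); pixel columns grow to the right and rows downward; lengths in m; the calibration is good to about 2 mm. A picture is of the moment at which its call begins: read the wrist's pose just before it. get_calibration takes no time and is no camera call; for the wrist camera it gives the pose at the moment of the call.
- close_job(): hands the job in, once; it reports no verdict.
The state is a dict: "clock": time; "qpos": joint angles; "dq": joint speeds; "joint_efforts": joint torques, N m; "eef_pos": TCP position; "orientation": TCP orientation; "wrist_force": force on the tool from outside, world axes, zero at the start; "ft_torque": the same for the moment, N m; "gripper_width": finger opening in m.
Only numpy, scipy, OpenCV 4.12 (cv2) and the standard library are available. Lean on these libraries where they do the work, as an engineer would, in place of code of your own. Each camera call takes 0.05 s, during which the arm holds its last target.

### The job

Hang the little votive lantern by its strap handle on the arm of the lantern stand, inside the upturned tip, and let go of it. Then, with its weight on the arm, set the pivot play: turn the brass thumbscrew on top of the stand clockwise until it seats, back it off a quarter turn, and finish still holding the thumbscrew there with the gripper so that I can run the lock nut down. Keep the lantern from tipping over, and leave the tea tin, harmonicas, pitch pipe and rice cup where they stand.

Things in the scene. Friction and masses are not known exactly. Their poses are not given: they have to be found in the camera images.
- lantern: Votive lantern, loose, about 0.2 kg, on the counter (z = 0): dark steel tray 74 mm across, clear glass cup 56 mm across (rim 62 mm high), stiff dark strap handle to 135 mm height. Origin: centre of its underside. The strap (12 mm wide along x, 4 mm thick) lies in its y-z plane: sides at y = +-34 mm up to 70 mm height, then sloping in, upright at y = +-24 mm from 84 to 122 mm. Loop open along x.
- handle_top (a point): Centre of the underside of the lantern handle's top, 131 mm above the lantern's origin (strap above it 4 mm thick). This rests on the arm. Axes as the lantern. Free in the loop: 69 mm from here down to the glass rim, 44 mm wide.
- handle_grip (a point): Middle of the loop, 23 mm below handle_top, between the upright parts of the strap. A gripper from above can close along the lantern's y axis on the strap's outside (52 mm wide), fingertips down to 22 mm below this point; the stand's arm then passes between the fingers.
- stand: Dark steel lantern stand fixed on the pine ledge (ledge top 20 mm above the counter, front edge at x = 0.56 m, 240 mm deep). Foot 90 x 90 mm, post 18 mm thick, C-shaped yoke on the post holding the swing arm's pivot; the thumbscrew goes through the yoke's top, with a loose lock nut (top at 218 mm, 19 mm across). Origin: centre of the foot's underside; pivot and screw axis = its z axis.
- swing_arm: The stand's arm: level rod 8 mm thick, axis 180 mm above the stand's origin, running from the pivot along its own -x (towards the robot, give or take 0.65 rad); straight to 115 mm out, then the tip slopes up to 26 mm above the rod's axis, ending 133 mm out. Swings on the pivot against stiff friction (2 N at the tip) and stays. Origin: on the pivot axis at rod height.
- hook_seat (a point): Point on top of the rod, 80 mm out from the pivot axis, middle of where the handle may hang (32 mm either way along the rod). Its -x axis points along the rod to the upturned tip, +x to the post; z up.
- pivot_screw (a joint): Angle of the brass thumbscrew in rad: 0 = fully seated (hard stop), larger = backed off (counter-clockwise from above), at most 3.5. Starts between 1.0 and 2.6. Turns against light friction (0.06 N m), stays where it is left; its height does not change noticeably.
- screw_grip (a point): Point inside the thumbscrew's flat upright brass head, on its axis, 243 mm above the stand's origin, where to grip. Head 28 mm wide along this point's x, 10 mm thick along its y (grip across the flats, closing along y), from 16 mm below to 10 mm above this point. Axes turn with the screw. Under the head only an 8 mm shank; lock nut 25 mm below this point.
- tea_tin: Bystander: round green tea tin with a paper band, 70 mm across, 96 mm tall, on the counter on the side where the lantern is not. Origin: centre of the underside.
- pitch_pipe: Bystander: orange round pitch pipe lying on the ledge, 64 mm across, 15 mm thick. Origin: centre of the underside.
- rice_cup: Bystander: clear rice measuring cup on the ledge, 70 mm across, 75 mm tall. Origin: centre of the underside.
- harmonica0: Bystander: harmonica with a black comb and steel covers, 102 x 27 x 20 mm, standing on end in a slot of the wooden rack on the ledge. Origin: centre of its lower end.
- harmonica1: Bystander: harmonica with a brown comb and steel covers, 102 x 27 x 20 mm, standing on end in a slot of the wooden rack on the ledge. Origin: centre of its lower end.
- harmonica2: Bystander: harmonica with a blue comb and steel covers, 102 x 27 x 20 mm, standing on end in a slot of the wooden rack on the ledge. Origin: centre of its lower end.
- harmonica3: Bystander: harmonica with a red comb and steel covers, 102 x 27 x 20 mm, standing on end in a slot of the wooden rack on the ledge. Origin: centre of its lower end.
Things that resemble listed ones, but are neither listed nor needed, are in the scene too. Leave any blue or purple look-alike of the lantern alone.

How it is judged:
By the outcome, as a careful person would: the job done as asked, in the order asked, and still so for the second after the job is handed in, while the arm keeps its last pose, push and grip.
It also fails if it takes over 64 s, if anything falls off the work surface, if the arm or the gripper's body presses on something with over 40 N, if the wrist force passes 120 N, or if a joint passes its speed limit or range.

## Working session

There is one attempt and no reset: what is moved stays moved. The work goes in short steps, Python scripts to look and compute and a tool call to move; the robot and the scene stay as the last step left them, time stands still between calls to the robot, and variables do not carry over. Pictures are saved under pics/ and viewed, and the job is handed in when it is done.

Besides the shell and the picture viewer there is one more tool, called after "Emit:" as name(argument=value, ...), one argument or row to a line, values as JSON. carry_out: Moves the arm, as the interface text tells. Its arguments: {"type":"object","properties":{"rows":{"type":"array","items":{"type":"array"}}},"required":["rows"]}

```bash
ls; mkdir -p pics; cat > h.py <<'E'
from workcell import *
import numpy as np, cv2
def grab(name,fn):
    c=get_calibration(name); im=read_camera(name)
    cv2.imwrite('pics/'+fn+'.png',cv2.cvtColor(im,cv2.COLOR_RGB2BGR)); np.savez('pics/'+fn+'.npz',im=im,K=c['camera_matrix'],D=c['D'],E=c['extrinsics']); return im
def load(fn):
    d=np.load('pics/'+fn+'.npz'); return d
def ray(d,uv):
    p=cv2.undistortPoints(np.array([[uv]],float),np.array(d['K'],float),np.array(d['D'],float))[0,0]
    E=np.array(d['E']); R=E[:3,:3]; t=E[:3,3]
    v=R.T@np.array([p[0],-p[1],-1.0]); return -R.T@t, v/np.linalg.norm(v)
def onz(d,uv,z):
    o,v=ray(d,uv); return o+v*(z-o[2])/v[2]
def tri(rs):
    A=0;b=0
    for o,v in rs:
        P=np.eye(3)-np.outer(v,v); A=A+P; b=b+P@o
    return np.linalg.solve(A,b)
def proj(d,p):
    E=np.array(d['E']); q=E[:3,:3]@np.array(p)+E[:3,3]
    return cv2.projectPoints(np.array([[q[0],-q[1],-q[2]]]),np.zeros(3),np.zeros(3),np.array(d['K'],float),np.array(d['D'],float))[0][0,0]
E
python3 - <<'E'
from h import *
print(state())
for n in ['scene','top','wrist']: grab(n,n+'0')
for n in ['scene','top','wrist']:
    d=load(n+'0');E=d['E'];print(n,-E[:3,:3].T@E[:3,3])
E
```

```text
pics
{'clock': 0.0, 'qpos': array([-1.31427320e+00,  3.79420285e-01,  1.73478513e+00,  1.29678629e-05,
        1.02848372e+00, -3.33296699e-02]), 'dq': array([ 0.00149105,  0.00027599, -0.00150063, -0.00176381, -0.00253074,
        0.0005972 ]), 'joint_efforts': array([ 1.90915285e-03, -7.63736629e+01, -4.34375346e+01,  6.50938530e-02,
        4.24436247e-02, -6.20953870e-05]), 'eef_pos': array([ 0.19994443, -0.67042224,  0.2132779 ]), 'orientation': array([-2.51841072e+00,  1.87692762e+00,  1.33476089e-03]), 'wrist_force': array([-1.00259768,  0.19041749, -0.51153421]), 'ft_torque': array([ 0.00220826,  0.0307978 , -0.05011197]), 'gripper_width': 0.09113903050283308}
scene [1.19014484 0.08427561 0.84213728]
top [ 0.29319488 -0.01933235  1.44219847]
wrist [ 0.26149766 -0.65102776  0.38446767]
```

View pics/scene0.png

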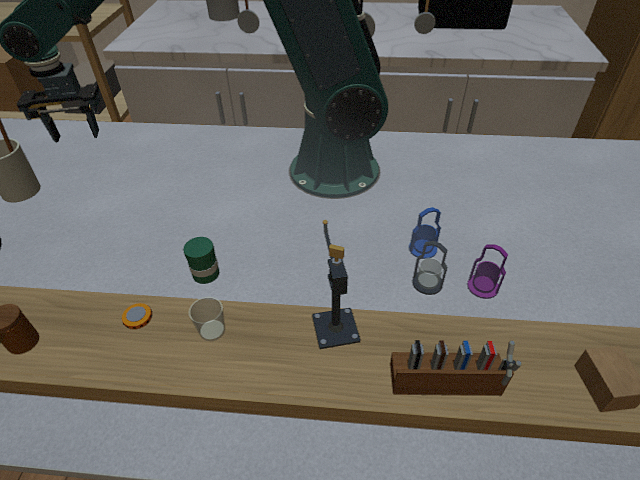

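View pics/top0.png

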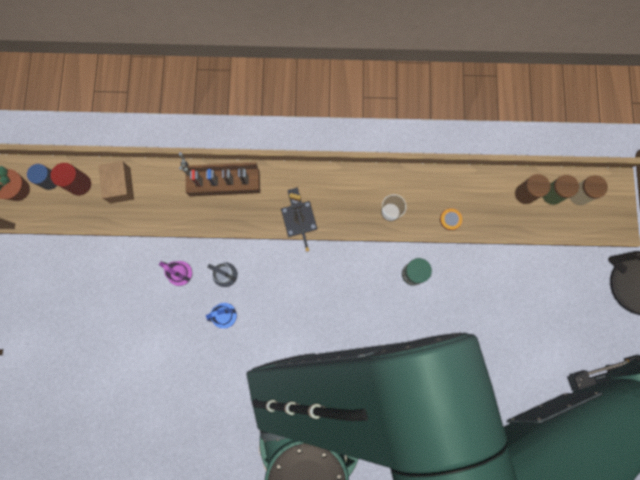

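View pics/wrist0.png

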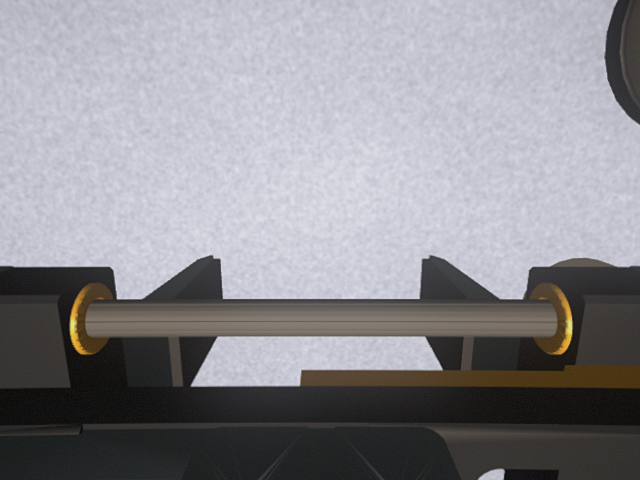

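```bash
python3 - <<'E'
from h import *
t=cv2.imread('pics/top0.png');s=cv2.imread('pics/scene0.png')
a=cv2.resize(t[175:335,150:330],None,fx=4.4,fy=3.7*4.4/3.7*0.85,interpolation=cv2.INTER_CUBIC)
a=cv2.resize(t[175:325,150:330],(720,600),interpolation=cv2.INTER_CUBIC)
cv2.imwrite('pics/a.png',a)
b=cv2.resize(s[200:350,300:500],(800,600),interpolation=cv2.INTER_CUBIC)
cv2.imwrite('pics/b.png',b)
E
```

```text
(no output)
```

View pics/a.png

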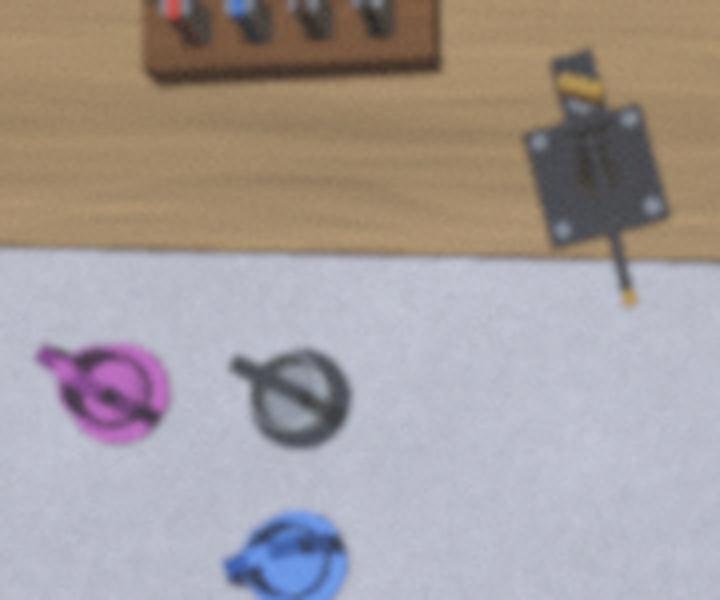

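View pics/b.png

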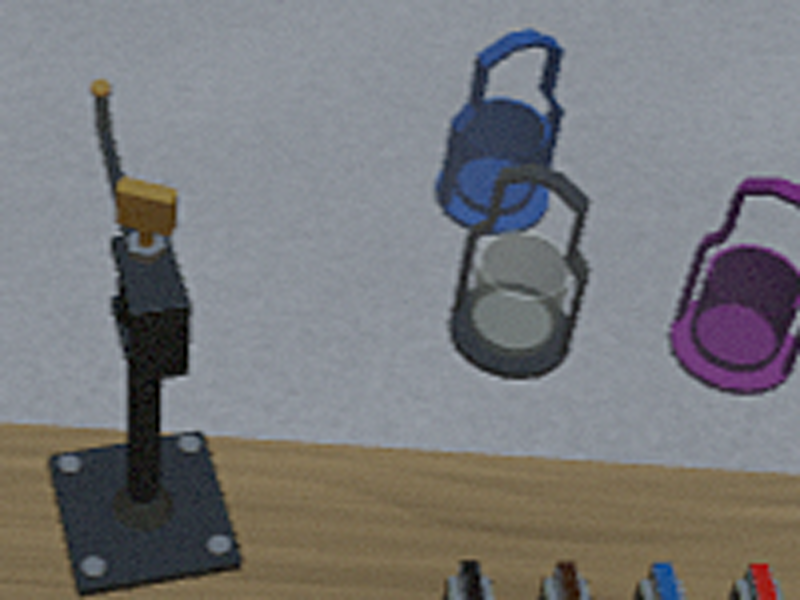

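```bash
python3 - <<'E'
from h import *
t=load('top0');s=load('scene0')
A=lambda x,y:(150+x/4-.4,175+y/4-.4); B=lambda x,y:(300+x/4-.4,200+y/4-.4)
np.set_printoptions(precision=4,suppress=True)
fc=np.array([onz(t,A(*p),.024) for p in [(527,133),(637,107),(668,217),(555,245)]]);print('foot',fc,fc.mean(0))
fs=np.array([onz(s,B(*p),.024) for p in [(50,458),(203,433),(240,565),(82,592)]]);print('footS',fs,fs.mean(0))
print('screw',tri([ray(t,A(580,85)),ray(s,B(147,190))]),onz(t,A(580,85),.268),onz(s,B(147,190),.273))
print('tip',tri([ray(t,A(628,298)),ray(s,B(100,88))]),onz(t,A(628,298),.226),onz(s,B(100,88),.226))
print('tray',onz(t,A(300,398),.006),onz(s,B(515,325),.006))
print('hand top S', onz(s,B(508,175),.135),onz(s,B(585,203),.135))
print('hand top T', onz(t,A(238,365),.135))
print('tri',tri([ray(t,A(238,365)),ray(s,B(585,203))]))
print('headS ends', onz(s,B(117,180),.273),onz(s,B(177,192),.273), 'T',onz(t,A(557,80),.268),onz(t,A(602,92),.268))
E
```

```text
foot [[ 0.653   0.1007  0.024 ]
 [ 0.6746  0.0203  0.024 ]
 [ 0.5922 -0.0044  0.024 ]
 [ 0.5696  0.0774  0.024 ]] [0.6224 0.0485 0.024 ]
footS [[ 0.5846 -0.0048  0.024 ]
 [ 0.5601  0.0796  0.024 ]
 [ 0.6461  0.1034  0.024 ]
 [ 0.6697  0.0213  0.024 ]] [0.6151 0.0499 0.024 ]
screw [0.6201 0.049  0.2747] [0.6221 0.0487 0.268 ] [0.6183 0.0496 0.273 ]
tip [0.4978 0.0173 0.2249] [0.4976 0.0172 0.226 ] [0.499  0.0176 0.226 ]
tray [0.4557 0.2603 0.006 ] [0.4486 0.2644 0.006 ]
hand top S [0.452  0.2408 0.135 ] [0.4709 0.2812 0.135 ]
hand top T [0.4622 0.2775 0.135 ]
tri [0.4634 0.2813 0.1273]
headS ends [0.613  0.0358 0.273 ] [0.6185 0.063  0.273 ] T [0.6249 0.0629 0.268 ] [0.6179 0.0351 0.268 ]
```

```bash
python3 - <<'E'
from h import *
t=load('top0');s=load('scene0');w=load('wrist0')
A=lambda x,y:(150+x/4-.4,175+y/4-.4); B=lambda x,y:(300+x/4-.4,200+y/4-.4)
np.set_printoptions(precision=4,suppress=True)
print('purple',onz(t,A(115,395),.006),'blue',onz(t,A(295,560),.006))
print('purple handle far/near end', onz(t,A(45,353),.135), onz(s,B(750,183),.135),onz(s,B(805,190),.135))
print('blue',onz(t,A(235,568),.135),onz(s,B(485,57),.135),onz(s,B(558,45),.135))
print('tin',onz(t,(418,270),.096))
E=w['E'];print('wrist dir',-E[2,:3],E[0,:3],E[1,:3],w['K'])
E
```

```text
purple [0.455  0.3947 0.006 ] blue [0.339  0.2575 0.006 ]
purple handle far/near end [0.4675 0.4059 0.135 ] [0.4479 0.3734 0.135 ] [0.4511 0.4025 0.135 ]
blue [0.3289 0.2714 0.135 ] [0.3515 0.2343 0.135 ] [0.3371 0.2784 0.135 ]
tin [ 0.4681 -0.2851  0.096 ]
wrist dir [-0.2249 -0.0644 -0.9722] [ 0.2858 -0.9583 -0.0026] [ 0.9315  0.2784 -0.234 ] [[391.0705   0.     320.7661]
 [  0.     391.0705 240.3218]
 [  0.       0.       1.    ]]
```

Emit:
carry_out(
  rows=[
    [[0,0,4],0.1,7],
    [[3,4,8],0.22,7],
    [[6,8,12],0.34,7],
    [[9,12,15],0.46,7],
    [[12,15,17],0.58,7],
    [[15,18,19],0.7,7],
    [[18,21,19],0.82,7],
    [[20,24.5,19],0.94,7],
    [[22,28,19],1.06,7],
    [[24,32,19],1.18,7],
  ],
)

```text
clock: 0.98
eef_pos: [0.4069, -0.4052, 0.4]
orientation: [3.137, -0.15, 0.001]
wrist_force: [0.8, -1.1, -0.9]
gripper_width: 0.07
```

Emit:
carry_out(
  rows=[
    [[2,4,0],0.12,7],
    [[4,8,0],0.24,7],
    [[6,12,0],0.36,7],
    [[7,16,0],0.48,7],
    [[7,20,0],0.6,7],
    [[7,24,0],0.72,7],
    [[7,28,0],0.84,7],
    [[7,32,0],0.96,7],
    [[6,36,0],1.08,7],
    [[5,40,0],1.2,7],
  ],
)

```text
clock: 1.82
eef_pos: [0.4553, -0.0055, 0.3991]
orientation: [-2.674, -1.648, 0.0]
wrist_force: [-0.1, -0.3, 0.3]
gripper_width: 0.0701
```

Emit:
carry_out(
  rows=[
    [[-1,4,-1],0.03,7],
    [[-2,8,-3],0.03,7],
    [[-3,12,-5],0.03,7],
    [[-4,16,-7],0.03,7],
    [[-4,20,-8],0.03,7],
    [[-4,21,-8],0.03,7],
    [[-4,21,-8],0.03,7],
    [[-4,21,-8],0.03,7],
  ],
)

```text
clock: 2.48
eef_pos: [0.4156, 0.2034, 0.3188]
orientation: [-2.652, -1.684, 0.002]
wrist_force: [-0.1, -0.2, -1.1]
gripper_width: 0.0702
```

```bash
python3 - <<'E'
from h import *
s=state();print(s['eef_pos'],s['qpos'],s['orientation'])
grab('wrist','wrist1')
E
```

```text
[0.41557485 0.20335483 0.31884454] [ 4.04751414e-01 -1.39139858e-01  2.11488368e+00 -1.03210586e-04
  1.16689503e+00 -7.26601588e-01] [-2.65211781e+00 -1.68386698e+00  1.64597544e-03]
```

View pics/wrist1.png

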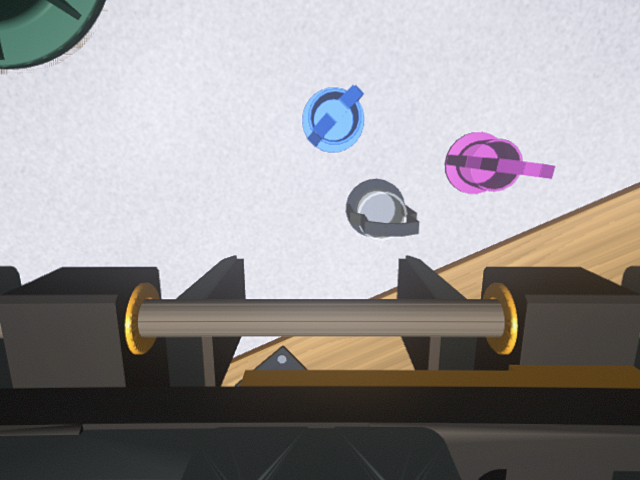

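```bash
python3 - <<'E'
from h import *
t=cv2.imread('pics/wrist1.png')
cv2.imwrite('pics/c.png',cv2.resize(t[165:255,325:445],(800,600),interpolation=cv2.INTER_CUBIC))
E
```

```text
(no output)
```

View pics/c.png

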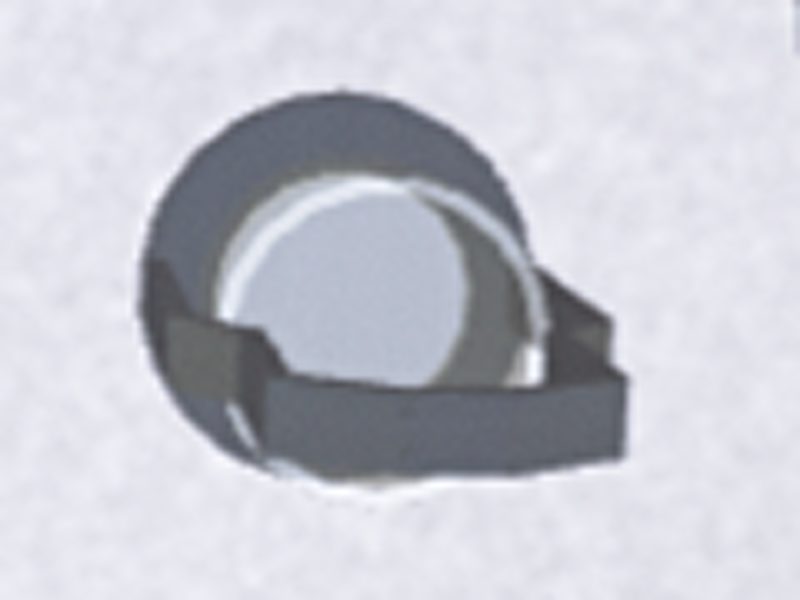

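```bash
python3 - <<'E'
from h import *
np.set_printoptions(precision=4,suppress=True)
w=load('wrist1'); C=lambda x,y:(325+x/6.667-.4,165+y/6.667-.4)
P=[onz(w,C(*p),.135) for p in [(270,375),(266,460),(627,372),(625,460)]]
P=np.array(P);print(P,P.mean(0)); 
a=(P[0]+P[1])/2;b=(P[2]+P[3])/2;d=b-a;print('len',np.linalg.norm(d),'ang',np.arctan2(d[1],d[0]))
e=P[1]-P[0]+P[3]-P[2];print(np.arctan2(e[1],e[0])+np.pi/2, np.linalg.norm(e)/2)
print('tray',onz(w,C(335,280),.006))
E
```

```text
[[0.4328 0.2411 0.135 ]
 [0.4436 0.2357 0.135 ]
 [0.4534 0.2858 0.135 ]
 [0.4648 0.2809 0.135 ]] [0.4486 0.2609 0.135 ]
len 0.049586825045179646 ang 1.135316671916389
1.1401062571561658 0.012239814287987849
tray [0.4496 0.2625 0.006 ]
```

Emit:
carry_out(
  rows=[
    [[0,0,0],0,7],
    [[0,0,0],0,7],
  ],
)

```text
clock: 2.7
eef_pos: [0.4163, 0.2018, 0.3196]
orientation: [2.655, 1.679, 0.001]
wrist_force: [-0.7, 0.1, -0.3]
gripper_width: 0.07
```

Emit:
carry_out(
  rows=[
    [[1.6,3,-1],0,7],
    [[3.3,5.9,-3],0,7],
    [[3.3,5.9,-6],0,7],
    [[3.3,5.9,-9],0,7],
    [[3.3,5.9,-12],0,7],
    [[3.3,5.9,-14],0,7],
    [[3.3,5.9,-15],0,7],
    [[3.3,5.9,-15.5],0,7],
    [[3.3,5.9,-15.5],0,7],
    [[3.3,5.9,-15.5],0,7],
  ],
)

```text
clock: 3.53
eef_pos: [0.4498, 0.2617, 0.1654]
orientation: [2.654, 1.68, 0.002]
wrist_force: [0.3, 0.2, 1.6]
gripper_width: 0.0702
```

```bash
python3 - <<'E'
from h import *
s=state();print(s['eef_pos'],s['qpos'],s['orientation'])
grab('wrist','wrist2');grab('scene','scene2')
t=cv2.imread('pics/scene2.png')
cv2.imwrite('pics/d.png',cv2.resize(t[150:330,300:540],(800,600),interpolation=cv2.INTER_CUBIC))
E
```

```text
[0.44980737 0.26171304 0.16538837] [ 4.82179708e-01  1.65400614e-01  2.12049977e+00 -3.29410365e-05
  8.54275186e-01 -6.46292345e-01] [2.65449972e+00 1.67998372e+00 2.21516675e-03]
```

View pics/wrist2.png

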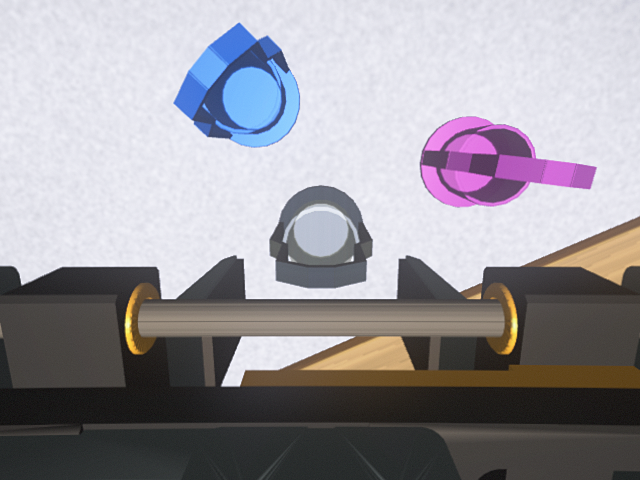

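View pics/d.png

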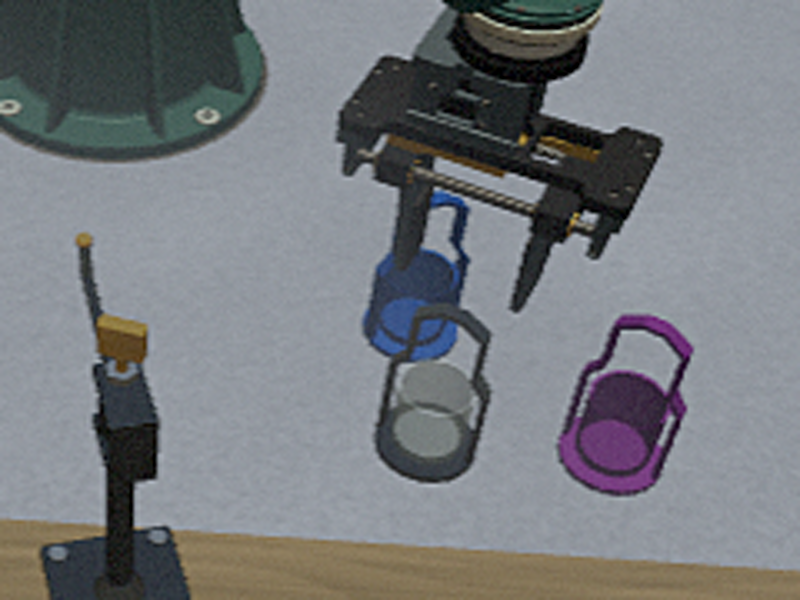

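Wrist view: the handle top spans columns 276–366, centred (321) between the fingertips (240/401). I'll descend and close.

Emit:
carry_out(
  rows=[
    [[0,0,-3],0,7],
    [[0,0,-5.5],0,7],
    [[0,0,-7.1],0,7],
    [[0,0,-7.1],0,7],
    [[0,0,-7.1],0,4],
    [[0,0,-7.1],0,4],
    [[0,0,-7.1],0,4],
    [[0,0,-7.1],0,4],
    [[0,0,-7.1],0,4],
    [[0,0,-7.1],0,4],
  ],
)

```text
clock: 4.47
eef_pos: [0.4499, 0.2621, 0.0947]
orientation: [2.654, 1.681, 0.003]
wrist_force: [-2.1, -1.4, 8.9]
gripper_width: 0.0518
```

Emit:
carry_out(
  rows=[
    [[0,0,0],0,4],
    [[0,0,0],0,4],
    [[0,0,2],0,4],
    [[0,0,4],0,4],
    [[0,0,7],0,4],
    [[0,0,10],0,4],
    [[0,0,10],0,4],
    [[0,0,10],0,4],
  ],
)

```text
clock: 5.13
eef_pos: [0.4499, 0.2622, 0.1952]
orientation: [2.654, 1.681, 0.006]
wrist_force: [0.4, 0.1, -2.3]
gripper_width: 0.052
```

```bash
python3 - <<'E'
from h import *
s=state();print(s['eef_pos'],s['qpos'],s['orientation'],s['gripper_width'])
grab('wrist','wrist3');grab('scene','scene3');grab('top','top3')
t=cv2.imread('pics/scene3.png')
cv2.imwrite('pics/d3.png',cv2.resize(t[150:330,300:540],(800,600),interpolation=cv2.INTER_CUBIC))
E
```

```text
[0.44990841 0.26216625 0.19522262] [ 4.82858865e-01  1.19502227e-01  2.10692435e+00 -2.48710473e-05
  9.11136404e-01 -6.46188298e-01] [2.65384199 1.68062452 0.00630548] 0.05196296331413302
```

View pics/wrist3.png

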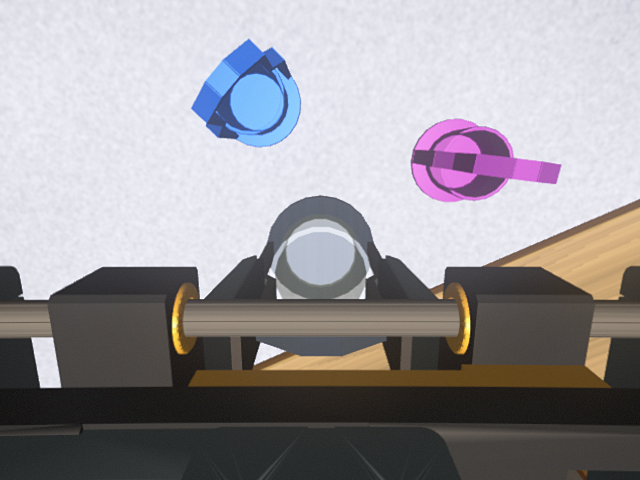

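View pics/d3.png

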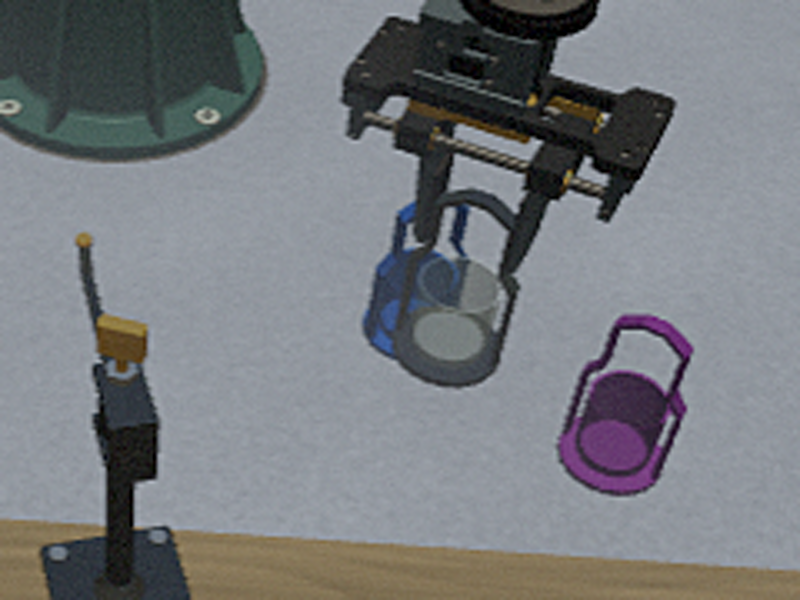

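Grip holds at 52 mm and the lantern is lifted level. Now I'll go to the entry pose beyond the arm's tip.

Emit:
carry_out(
  rows=[
    [[0.2,-2,1],0.06,4],
    [[0.4,-5,1.7],0.14,4],
    [[0.5,-8,1.7],0.22,4],
    [[0.5,-11,1.7],0.3,4],
    [[0.5,-14,1.7],0.38,4],
    [[0.4,-17,1.7],0.46,4],
    [[0.3,-20,1.7],0.54,4],
    [[0.2,-23,1.7],0.62,4],
    [[0.1,-25,1.7],0.697,4],
    [[0.1,-25.7,1.7],0.697,4],
  ],
)

```text
clock: 6.12
eef_pos: [0.449, 0.0025, 0.2091]
orientation: [-1.917, -2.487, 0.002]
wrist_force: [0.3, 0.6, -3.2]
gripper_width: 0.0517
```

Emit:
carry_out(
  rows=[
    [[0,0,0],0,4],
    [[0,0,0],0,4],
  ],
)

```text
clock: 6.28
eef_pos: [0.4497, 0.0049, 0.2096]
orientation: [-1.923, -2.482, 0.001]
wrist_force: [0.3, 1.0, -2.3]
gripper_width: 0.0517
```

```bash
python3 - <<'E'
from h import *
s=state();print(s['eef_pos'],s['qpos'],s['orientation'],s['gripper_width'],s['qpos'][0]-s['qpos'][5])
grab('wrist','wrist4');grab('scene','scene4')
t=cv2.imread('pics/scene4.png')
cv2.imwrite('pics/d4.png',cv2.resize(t[170:350,220:460],(800,600),interpolation=cv2.INTER_CUBIC))
E
```

```text
[0.44971986 0.00493546 0.20956188] [-4.09747105e-02 -2.37734125e-02  2.22712620e+00  2.45673776e-04
  9.39531923e-01 -1.86428975e+00] [-1.92349016e+00 -2.48242881e+00  9.22107715e-04] 0.05169480088281108 1.8233150440548884
```

View pics/wrist4.png

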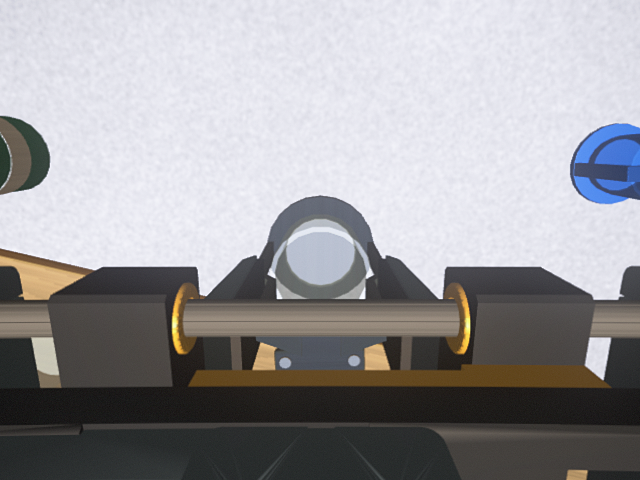

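View pics/d4.png

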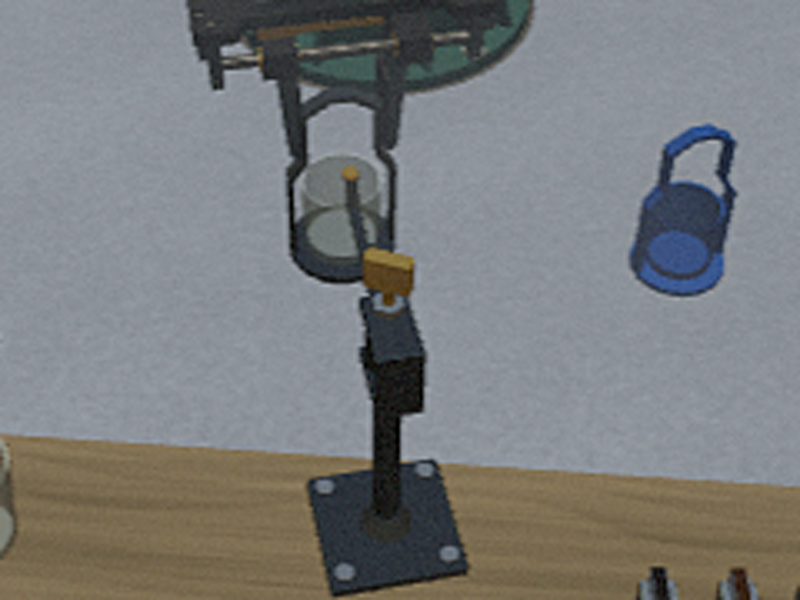

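Emit:
carry_out(
  rows=[
    [[1.2,0.3,0.2],0,4],
    [[2.6,0.7,0.2],0,4],
    [[4,1,0.2],0,4],
    [[5.4,1.4,0.2],0,4],
    [[6.8,1.8,0.2],0,4],
    [[8.2,2.1,0.2],0,4],
    [[9.2,2.4,0.2],0,4],
    [[9.2,2.4,0.2],0,4],
    [[9.2,2.4,0.2],0,4],
  ],
)

```text
clock: 7.13
eef_pos: [0.5422, 0.0294, 0.2119]
orientation: [-1.919, -2.486, 0.001]
wrist_force: [-1.0, 0.2, -2.7]
gripper_width: 0.0517
```

```bash
python3 - <<'E'
from h import *
s=state();print(s['eef_pos'],s['wrist_force'],s['gripper_width'],s['qpos'][0]-s['qpos'][5])
grab('scene','scene5');grab('top','top5')
t=cv2.imread('pics/scene5.png')
cv2.imwrite('pics/d5.png',cv2.resize(t[200:320,260:420],(800,600),interpolation=cv2.INTER_CUBIC))
t=cv2.imread('pics/top5.png')
cv2.imwrite('pics/e5.png',cv2.resize(t[150:300,220:420],(800,600),interpolation=cv2.INTER_CUBIC))
E
```

```text
[0.54219803 0.02935295 0.2119476 ] [-1.03767576  0.20894402 -2.66908497] 0.05165742543685543 1.8267354166198493
```

View pics/d5.png

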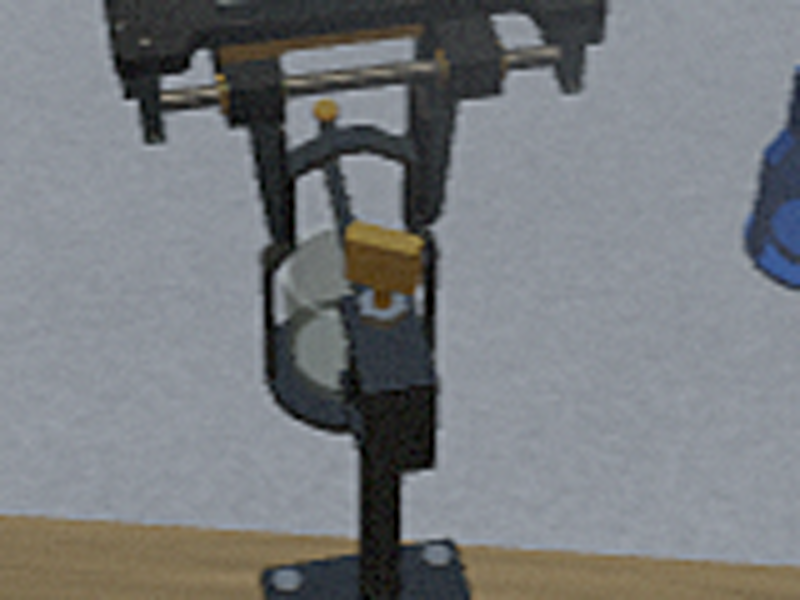

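View pics/e5.png

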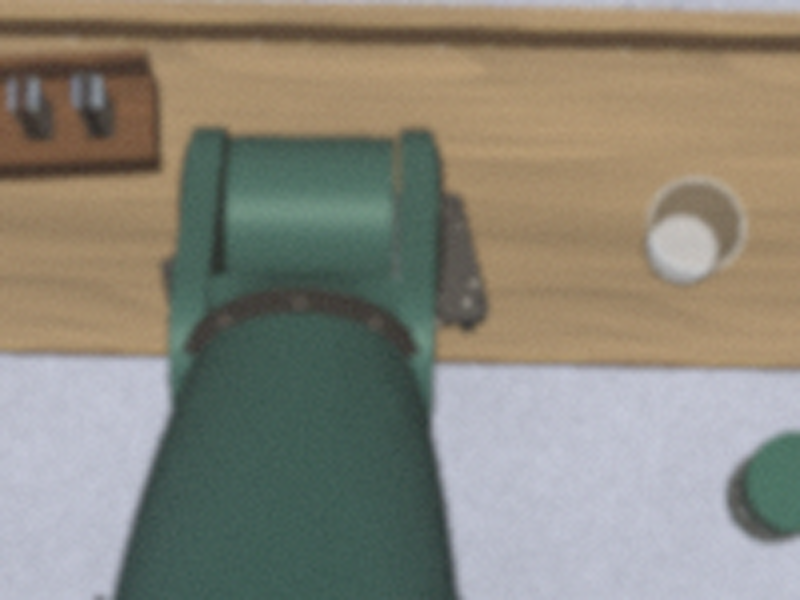

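The loop is around the rod, with the gold tip (d5 (326,110)) outside it. Lowering.

Emit:
carry_out(
  rows=[
    [[0,0,-1],0,4],
    [[0,0,-2],0,4],
    [[0,0,-3],0,4],
    [[0,0,-3.8],0,4],
    [[0,0,-4.1],0,4],
    [[0,0,-4.2],0,4],
    [[0,0,-4.2],0,4],
  ],
)

```text
clock: 7.82
eef_pos: [0.5419, 0.0286, 0.1699]
orientation: [-1.921, -2.486, 0.001]
wrist_force: [-0.7, 0.3, -1.9]
gripper_width: 0.0517
```

Emit:
carry_out(
  rows=[
    [[0,0,-0.1],0,4],
    [[0,0,-0.15],0,4],
    [[0,0,-0.15],0,4],
  ],
)

```text
clock: 8.07
eef_pos: [0.5422, 0.0287, 0.1689]
orientation: [1.92, 2.486, 0.0]
wrist_force: [-0.4, 0.2, -1.5]
gripper_width: 0.0516
```

Emit:
carry_out(
  rows=[
    [[0,0,-0.1],0,4],
    [[0,0,-0.15],0,4],
    [[0,0,-0.15],0,4],
  ],
)

```text
clock: 8.32
eef_pos: [0.5422, 0.0287, 0.1675]
orientation: [1.92, 2.486, 0.0]
wrist_force: [-0.8, 0.2, 2.3]
gripper_width: 0.0515
```

Emit:
carry_out(
  rows=[
    [[0,0,0],0,5.3],
    [[0,0,0],0,5.6],
    [[0,0,0],0,6],
    [[0,0,0],0,6.5],
    [[0,0,0],0,7],
    [[0,0,0],0,7],
    [[0,0,0],0,7],
    [[0,0,0],0,7],
  ],
)

```text
clock: 8.98
eef_pos: [0.542, 0.0287, 0.1672]
orientation: [-1.921, -2.486, 0.0]
wrist_force: [-0.2, 0.1, 0.0]
gripper_width: 0.07
```

```bash
python3 - <<'E'
from h import *
s=state();print(s['eef_pos'],s['wrist_force'],s['gripper_width'])
grab('scene','scene6');grab('wrist','wrist6')
t=cv2.imread('pics/scene6.png')
cv2.imwrite('pics/d6.png',cv2.resize(t[200:320,260:420],(800,600),interpolation=cv2.INTER_CUBIC))
E
```

```text
[0.54201571 0.02869119 0.1672216 ] [-0.21915145  0.0940169   0.03205243] 0.07003229231938224
```

View pics/d6.png

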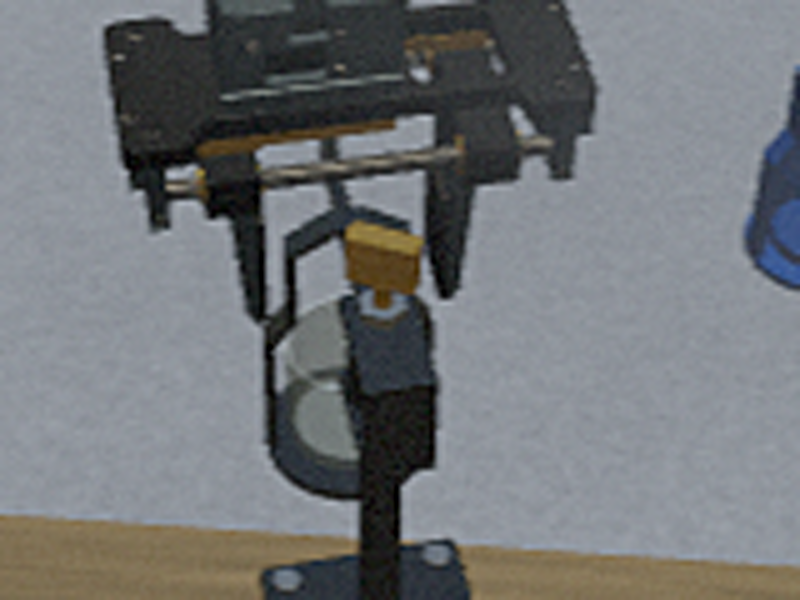

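View pics/wrist6.png

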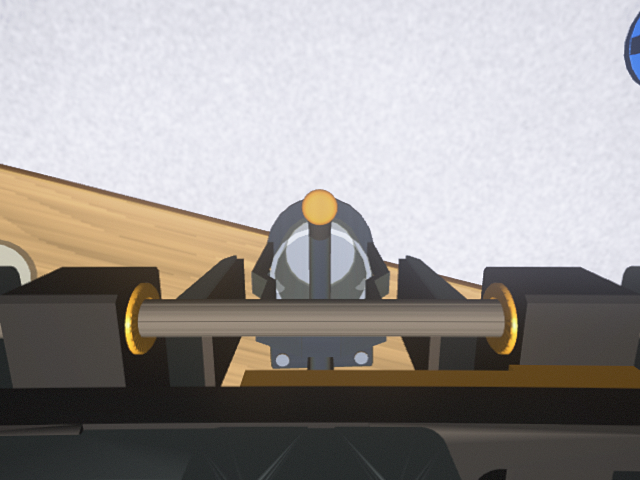

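Lantern hangs, freed; the rod is centred in the loop (wrist column 320). Rising straight up, then over to the screw.

Emit:
carry_out(
  rows=[
    [[0,0,1],0,7],
    [[0,0,3],0,7],
    [[0,0,5],0,7],
    [[0,0,8],0,7],
    [[0,0,11],0,7],
    [[0,0,14],0,7],
    [[0,0,17],0.1,7],
    [[0,0,19],0.22,7],
    [[0,0,19.5],0.34,7],
    [[0,0,19.5],0.46,7],
  ],
)

```text
clock: 9.92
eef_pos: [0.5427, 0.0287, 0.3654]
orientation: [1.293, 2.859, 0.003]
wrist_force: [0.1, -0.2, -0.3]
gripper_width: 0.0703
```

Emit:
carry_out(
  rows=[
    [[2,2,0],0.12,7],
    [[4,4,0],0.24,7],
    [[6,6,0],0.36,7],
    [[8,8,0],0.48,7],
    [[9.2,8,0],0.6,7],
    [[9.2,8,0],0.64,7],
    [[9.2,8,0],0.64,7],
    [[9.2,8,0],0.64,7],
  ],
)

```text
clock: 10.58
eef_pos: [0.6338, 0.1087, 0.3627]
orientation: [0.341, 3.123, -0.0]
wrist_force: [0.0, -0.1, 0.4]
gripper_width: 0.0697
```

```bash
python3 - <<'E'
from h import *
s=state();print(s['eef_pos'],s['wrist_force'],s['qpos'],s['qpos'][0]-s['qpos'][5])
grab('wrist','wrist7');grab('scene','scene7')
t=cv2.imread('pics/scene7.png')
cv2.imwrite('pics/d7.png',cv2.resize(t[200:320,260:420],(800,600),interpolation=cv2.INTER_CUBIC))
E
```

```text
[0.63382853 0.10867809 0.36269427] [ 0.0412843  -0.1103503   0.43360443] [ 1.33583433e-01  1.51600223e-01  1.74252088e+00 -2.95466699e-05
  1.24739930e+00 -2.79060129e+00] 2.9241847226653257
```

View pics/d7.png

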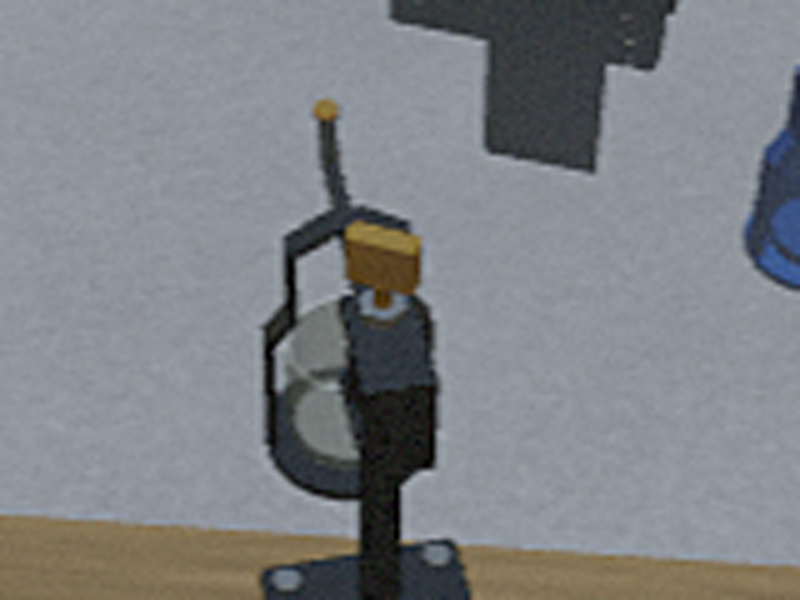

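View pics/wrist7.png

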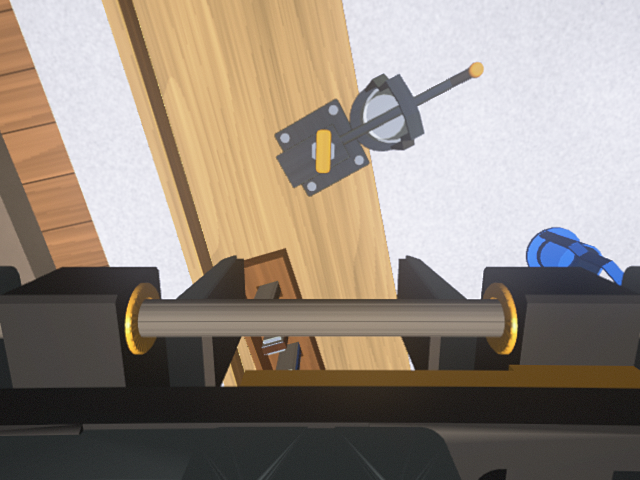

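```bash
python3 - <<'E'
from h import *
np.set_printoptions(precision=4,suppress=True)
w=load('wrist7'); im=w['im']; hsv=cv2.cvtColor(im,cv2.COLOR_RGB2HSV)
m=cv2.inRange(hsv,(12,110,90),(30,255,255)); m[:115]=0;m[185:]=0;m[:,:305]=0;m[:,345:]=0
c=max(cv2.findContours(m,0,1)[0],key=cv2.contourArea); r=cv2.minAreaRect(c);print(r,cv2.contourArea(c))
b=cv2.boxPoints(r);P=np.array([onz(w,p,.273) for p in b]);print(P,P.mean(0))
for i in range(4):
    d=P[(i+1)%4]-P[i];print(np.linalg.norm(d),np.arctan2(d[1],d[0]))
t=cv2.imread('pics/wrist7.png')
cv2.imwrite('pics/f7.png',cv2.resize(t[110:200,265:385],(800,600),interpolation=cv2.INTER_CUBIC))
E
```

```text
((323.0, 150.5), (43.0, 14.0), 90.0) 574.5
[[0.6191 0.0351 0.273 ]
 [0.6103 0.037  0.273 ]
 [0.616  0.0635 0.273 ]
 [0.625  0.0616 0.273 ]] [0.6176 0.0493 0.273 ]
0.008969570340285395 2.924130142735461
0.02714367286058643 1.3592009832837344
0.009209180375857853 -0.21751719329792876
0.027142821031465283 -1.7912192735523274
```

View pics/f7.png

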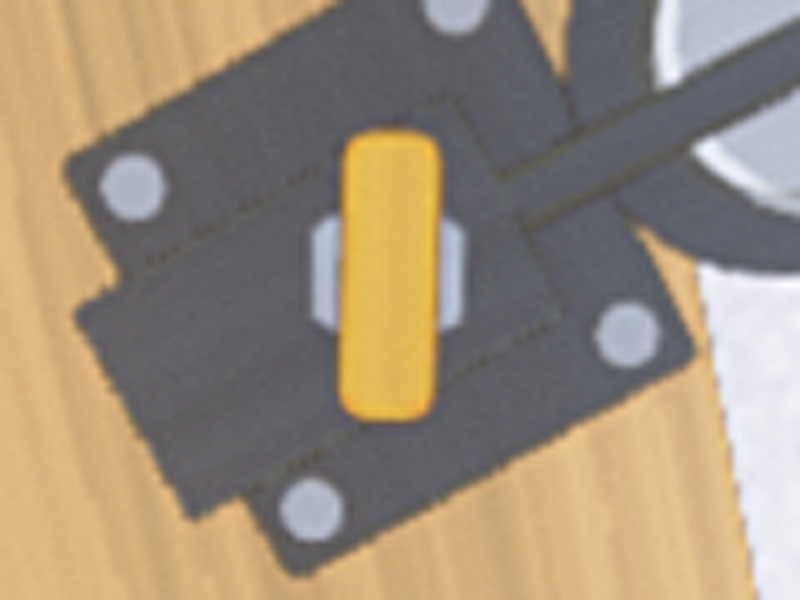

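Emit:
carry_out(
  rows=[
    [[-0.8,-3,0],0,5],
    [[-1.6,-5.9,0],0.005,5],
    [[-1.6,-5.95,-2],0.005,5],
    [[-1.6,-5.95,-4],0.005,5],
    [[-1.6,-5.95,-6],0.005,5],
    [[-1.6,-5.95,-7],0.005,5],
    [[-1.6,-5.95,-7],0.005,5],
    [[-1.6,-5.95,-7],0.005,5],
  ],
)

```text
clock: 11.35
eef_pos: [0.618, 0.0492, 0.2927]
orientation: [-0.331, -3.124, 0.0]
wrist_force: [0.3, -1.1, 1.3]
gripper_width: 0.0503
```

```bash
python3 - <<'E'
from h import *
s=state();print(s['eef_pos'],s['wrist_force'],s['ft_torque'],s['qpos'][0]-s['qpos'][5])
grab('wrist','wrist8');grab('scene','scene8')
t=cv2.imread('pics/scene8.png')
cv2.imwrite('pics/d8.png',cv2.resize(t[200:320,260:420],(800,600),interpolation=cv2.INTER_CUBIC))
E
```

```text
[0.61799038 0.04916006 0.29267696] [ 0.26394855 -1.09497707  1.30823743] [ 0.13819365 -0.07104386  0.02332789] 2.9304325633818666
```

View pics/d8.png

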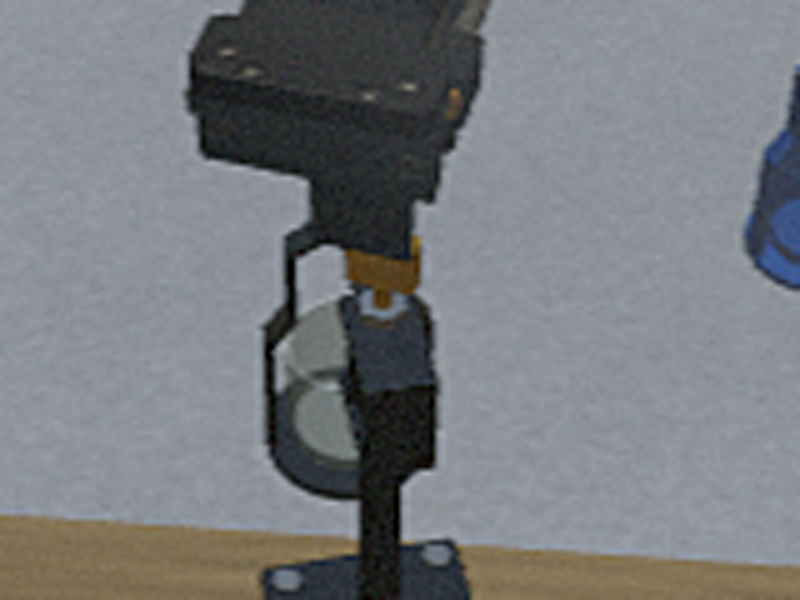

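View pics/wrist8.png

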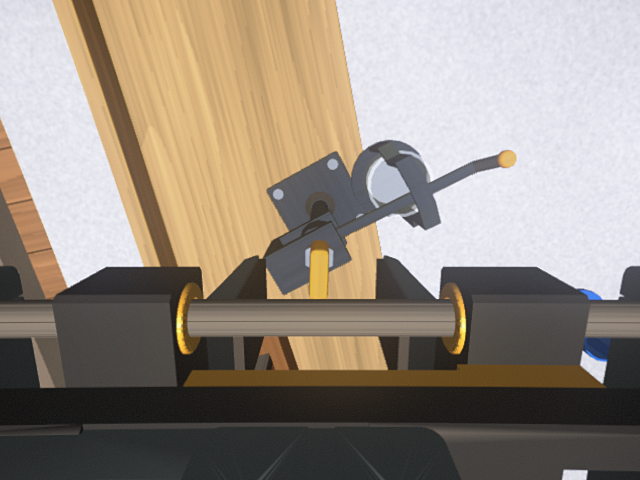

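Head centred between fingers (column 319 vs 321). Descending and closing.

Emit:
carry_out(
  rows=[
    [[0,0,-1.5],0,5],
    [[0,0,-3],0,5],
    [[0,0,-4.2],0,5],
    [[0,0,-4.6],0,5],
    [[0,0,-4.6],0,4],
    [[0,0,-4.6],0,2],
    [[0,0,-4.6],0,0],
    [[0,0,-4.6],0,0],
    [[0,0,-4.6],0,0],
    [[0,0,-4.6],0,0],
  ],
)

```text
clock: 12.28
eef_pos: [0.6182, 0.0492, 0.2467]
orientation: [0.33, 3.124, 0.0]
wrist_force: [0.5, 0.0, -1.2]
gripper_width: 0.0125
```

Emit:
carry_out(
  rows=[
    [[0,0,0],0,0],
    [[0,0,0],0,0],
    [[0,0,0],0,0],
    [[0,0,0],0,0],
    [[0,0,0],0,0],
  ],
)

```text
clock: 12.7
eef_pos: [0.6191, 0.0491, 0.2467]
orientation: [0.33, 3.121, 0.0]
wrist_force: [6.9, -0.5, -2.5]
gripper_width: 0.01
```

```bash
cat > st.py <<'E'
from h import *
np.set_printoptions(precision=4,suppress=True)
s=state();print(s['clock'],s['eef_pos'],s['wrist_force'],s['ft_torque'],'th',s['qpos'][0]-s['qpos'][5],'w',s['gripper_width'],s['joint_efforts'][5],s['qpos'][5])
E
python3 st.py
```

```text
12.7 [0.6191 0.0491 0.2467] [ 6.9052 -0.4604 -2.4882] [ 0.0553 -1.2624 -0.0524] th 2.930910704843336 w 0.010005849906586213 0.014400985382962972 -2.889183933413823
```

Emit:
carry_out(
  rows=[
    [[0.1,0,0],0,0],
    [[0.1,0,0],0,0],
    [[0.1,0,0],0,0],
  ],
)

```text
clock: 12.95
eef_pos: [0.6192, 0.0491, 0.2467]
orientation: [0.33, 3.124, -0.0]
wrist_force: [-1.7, -0.1, 5.5]
gripper_width: 0.0101
```

```bash
python3 st.py
```

```text
12.95 [0.6192 0.0491 0.2467] [-1.7003 -0.0856  5.5417] [0.0515 0.2766 0.0683] th 2.9309462826591317 w 0.010091227472815068 0.004747953062178567 -2.8892256753370384
```

Emit:
carry_out(
  rows=[
    [[0,0,0],-0.06,0],
    [[0,0,0],-0.12,0],
    [[0,0,0],-0.18,0],
    [[0,0,0],-0.24,0],
    [[0,0,0],-0.3,0],
    [[0,0,0],-0.36,0],
    [[0,0,0],-0.42,0],
    [[0,0,0],-0.48,0],
    [[0,0,0],-0.48,0],
    [[0,0,0],-0.48,0],
  ],
)

```text
clock: 13.78
eef_pos: [0.6195, 0.049, 0.2467]
orientation: [1.06, 2.956, 0.0]
wrist_force: [3.0, -3.8, 4.5]
gripper_width: 0.0095
```

```bash
python3 st.py
```

```text
13.7833 [0.6195 0.049  0.2467] [ 2.9611 -3.8113  4.4758] [-0.3891 -0.5491 -0.0354] th 2.4526058977112317 w 0.009478372841546357 0.41349182836711407 -2.4110335994836087
```

Emit:
carry_out(
  rows=[
    [[0.02,-0.03,0],-0.06,0],
    [[0.04,-0.05,0],-0.12,0],
    [[0.04,-0.05,0],-0.18,0],
    [[0.04,-0.05,0],-0.24,0],
    [[0.04,-0.05,0],-0.3,0],
    [[0.04,-0.05,0],-0.36,0],
    [[0.04,-0.05,0],-0.42,0],
    [[0.04,-0.05,0],-0.42,0],
  ],
)

```text
clock: 14.45
eef_pos: [0.6198, 0.0487, 0.2467]
orientation: [1.658, 2.668, 0.001]
wrist_force: [1.2, -1.4, 4.4]
gripper_width: 0.0099
```

```bash
python3 st.py
```

```text
14.45 [0.6198 0.0487 0.2467] [ 1.2212 -1.4156  4.3891] [-0.0641 -0.3427 -0.017 ] th 2.029390179022414 w 0.00987089481926198 1.2675006687641144 -1.988478941417077
```

Emit:
carry_out(
  rows=[
    [[0,0,0],-0.06,0],
    [[0,0,0],-0.12,0],
    [[0,0,0],-0.18,0],
    [[0,0,0],-0.18,0],
  ],
)

```text
clock: 14.78
eef_pos: [0.6199, 0.0485, 0.2467]
orientation: [1.889, 2.509, 0.001]
wrist_force: [2.5, -3.5, 5.5]
gripper_width: 0.0097
```

```bash
python3 st.py;python3 - <<'E'
from h import *
grab('scene','scene9')
grab('wrist','wrist9')
t=cv2.imread('pics/scene9.png')
cv2.imwrite('pics/d9.png',cv2.resize(t[200:320,260:420],(800,600),interpolation=cv2.INTER_CUBIC))
E
```

```text
14.7833 [0.6199 0.0485 0.2467] [ 2.5313 -3.4663  5.5425] [-0.371  -0.4842  0.4074] th 1.8504861282380651 w 0.009747888479946877 1.946527361869812 -1.8096419226995166
```

View pics/d9.png

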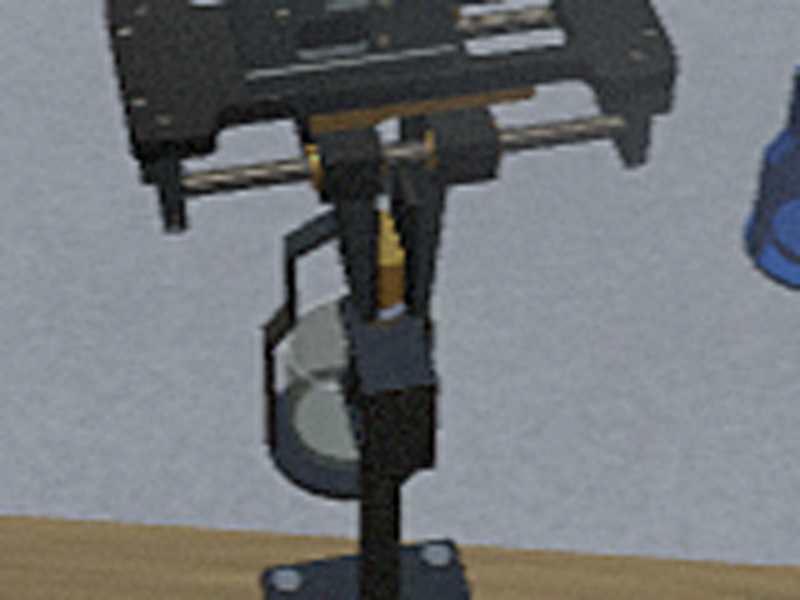

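View pics/wrist9.png

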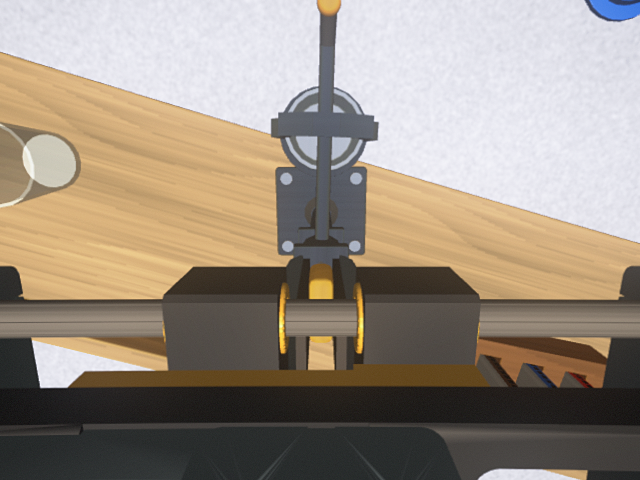

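Emit:
carry_out(
  rows=[
    [[0,0,0],-0.03,0],
    [[0,0,0],-0.03,0],
    [[0,0,0],-0.03,0],
  ],
)

```text
clock: 15.13
eef_pos: [0.6199, 0.0485, 0.2467]
orientation: [1.921, 2.485, 0.001]
wrist_force: [3.2, -2.2, 5.2]
gripper_width: 0.0101
```

```bash
python3 st.py
```

```text
15.1333 [0.6199 0.0485 0.2467] [ 3.2045 -2.2497  5.2185] [-0.3008 -0.6137  0.7901] th 1.8251282307548096 w 0.010083677049835992 0.9325981512665749 -1.784257878377943
```

Emit:
carry_out(
  rows=[
    [[0,0,0],0.03,0],
    [[0,0,0],0.03,0],
    [[0,0,0],0.03,0],
  ],
)

```text
clock: 15.38
eef_pos: [0.6199, 0.0486, 0.2467]
orientation: [1.884, 2.513, 0.001]
wrist_force: [3.3, -2.8, 5.7]
gripper_width: 0.0098
```

```bash
python3 st.py
```

```text
15.3833 [0.6199 0.0486 0.2467] [ 3.2944 -2.7638  5.6599] [-0.3829 -0.4787  0.1476] th 1.8546921105995722 w 0.009770372492474108 0.01800573547370732 -1.8138963837247368
```

Emit:
carry_out(
  rows=[
    [[0,0,0],0.03,0],
    [[0,0,0],0.03,0],
    [[0,0,0],0.03,0],
  ],
)

```text
clock: 15.63
eef_pos: [0.6198, 0.0486, 0.2467]
orientation: [1.846, 2.541, 0.001]
wrist_force: [2.5, -2.1, 5.6]
gripper_width: 0.0096
```

```bash
python3 st.py
```

```text
15.6333 [0.6198 0.0486 0.2467] [ 2.4817 -2.1264  5.6239] [-0.2955 -0.477   0.0191] th 1.8846897793525579 w 0.00957253340192182 -0.0651961681433022 -1.843864323702772
```

Emit:
carry_out(
  rows=[
    [[0,0,0],0.03,0],
    [[0,0,0],0.03,0],
    [[0,0,0],0.03,0],
  ],
)

```text
clock: 15.88
eef_pos: [0.6198, 0.0486, 0.2467]
orientation: [1.808, 2.568, 0.001]
wrist_force: [2.3, -1.9, 5.7]
gripper_width: 0.0097
```

```bash
python3 st.py
```

```text
15.8833 [0.6198 0.0486 0.2467] [ 2.3277 -1.8746  5.744 ] [-0.2621 -0.5128  0.0391] th 1.9146606813093658 w 0.009705655085656838 -0.0651719095185399 -1.8738505801982204
```

Hard stop found: moment about z rises to 0.79 N·m at th=1.825 and vanishes above about 1.865. Backing off 1.57 from here would exceed the last joint's range (−3.08), so I'll regrip half a turn round.

Emit:
carry_out(
  rows=[
    [[0,0,0],0,2],
    [[0,0,0],0,4],
    [[0,0,0],0,5],
    [[0,0,0],0,5],
    [[0,0,1.5],0,5],
    [[0,0,3],0,5],
    [[0,0,5],0,5],
    [[0,0,5],-0.12,5],
    [[0,0,5],-0.24,5],
    [[0,0,5],-0.36,5],
  ],
)

```text
clock: 16.72
eef_pos: [0.6193, 0.0487, 0.2964]
orientation: [-2.249, -2.193, -0.0]
wrist_force: [-0.5, 1.5, -0.0]
gripper_width: 0.05
```

Emit:
carry_out(
  rows=[
    [[0,0,0],-0.12,5],
    [[0,0,0],-0.24,5],
    [[0,0,0],-0.36,5],
    [[0,0,0],-0.48,5],
    [[0,0,0],-0.6,5],
    [[0,0,0],-0.72,5],
    [[0,0,0],-0.84,5],
    [[0,0,0],-0.96,5],
    [[0,0,0],-1.08,5],
    [[0,0,0],-1.2,5],
  ],
)

```text
clock: 17.55
eef_pos: [0.6192, 0.0487, 0.296]
orientation: [-3.095, -0.54, 0.001]
wrist_force: [-0.5, 0.6, 1.0]
gripper_width: 0.0499
```

Emit:
carry_out(
  rows=[
    [[0,0,0],-0.12,5],
    [[0,0,0],-0.24,5],
    [[0,0,0],-0.36,5],
    [[0,0,0],-0.48,5],
    [[0,0,0],-0.6,5],
    [[0,0,0],-0.72,5],
    [[0,0,0],-0.84,5],
    [[0,0,0],-0.96,5],
    [[0,0,0],-1.08,5],
    [[0,0,0],-1.2,5],
  ],
)

```text
clock: 18.38
eef_pos: [0.6192, 0.0488, 0.296]
orientation: [2.859, -1.301, -0.001]
wrist_force: [-0.8, 0.3, -0.5]
gripper_width: 0.0502
```

Emit:
carry_out(
  rows=[
    [[0,0,0],-0.12,5],
    [[0,0,0],-0.24,5],
    [[0,0,0],-0.36,5],
    [[0,0,0],-0.38,5],
    [[0,0,0],-0.38,5],
    [[0,0,0],-0.38,5],
  ],
)

```text
clock: 18.88
eef_pos: [0.6193, 0.0487, 0.2961]
orientation: [2.57, -1.806, -0.0]
wrist_force: [-0.3, 1.0, 0.2]
gripper_width: 0.0502
```

```bash
python3 st.py;python3 - <<'E'
from h import *
grab('wrist','wrist10');grab('scene','scene10')
t=cv2.imread('pics/scene10.png')
cv2.imwrite('pics/d10.png',cv2.resize(t[200:320,260:420],(800,600),interpolation=cv2.INTER_CUBIC))
E
```

```text
18.8833 [0.6193 0.0487 0.2961] [-0.2876  1.0122  0.163 ] [-0.0933 -0.0147 -0.0104] th -1.225004766603324 w 0.050156668217463826 0.23335861042141914 1.2659498367726423
```

View pics/wrist10.png

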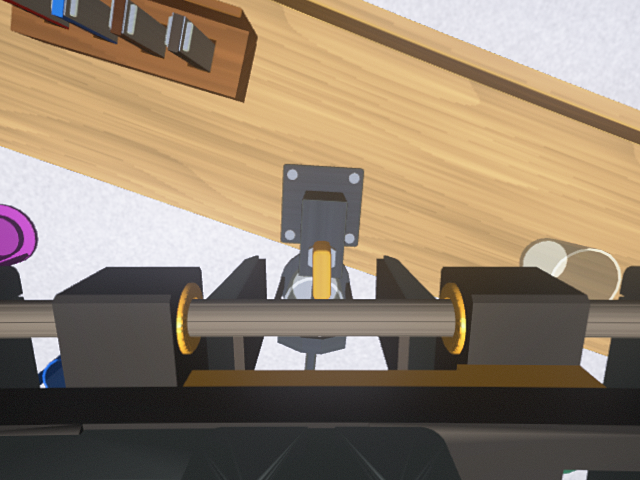

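View pics/d10.png

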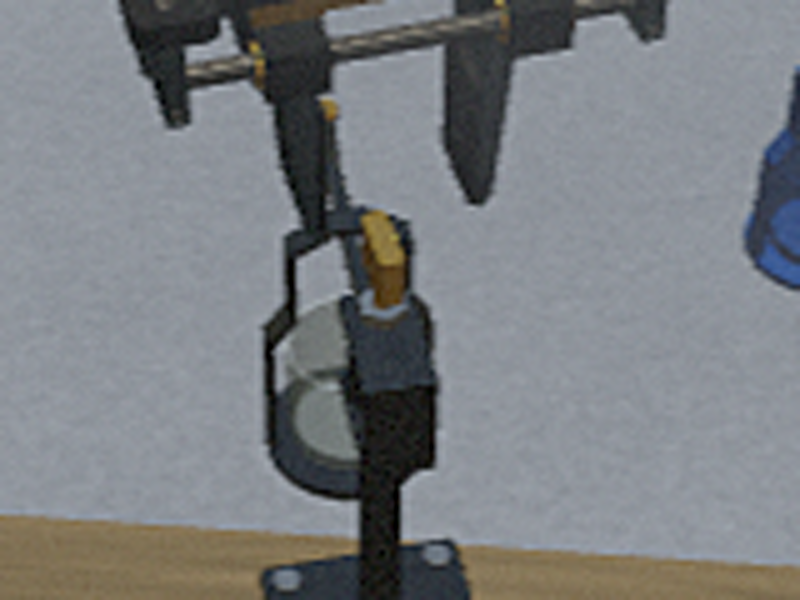

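Emit:
carry_out(
  rows=[
    [[0,0,-2],0,5],
    [[0,0,-4],0,5],
    [[0,0,-4.9],0,5],
    [[0,0,-4.9],0,4],
    [[0,0,-4.9],0,2],
    [[0,0,-4.9],0,0],
    [[0,0,-4.9],0,0],
    [[0,0,-4.9],0,0],
    [[0,0,-4.9],0,0],
    [[0,0,-4.9],0,0],
  ],
)

```text
clock: 19.82
eef_pos: [0.6197, 0.0485, 0.2478]
orientation: [-2.567, 1.811, -0.002]
wrist_force: [-1.6, 0.1, 2.8]
gripper_width: 0.01
```

Emit:
carry_out(
  rows=[
    [[0,0,0],0,0],
    [[0,0,0],0,0],
    [[0,0,0],0,0],
    [[0,0,0],0,0],
  ],
)

```text
clock: 20.15
eef_pos: [0.6197, 0.0485, 0.2477]
orientation: [-2.567, 1.811, -0.001]
wrist_force: [-1.0, -3.3, 6.6]
gripper_width: 0.0096
```

```bash
python3 st.py
```

```text
20.15 [0.6197 0.0485 0.2477] [-1.0021 -3.3252  6.6231] [-0.5613  0.1102  0.063 ] th -1.229104421967261 w 0.009631323033241407 0.04336179583333433 1.2698766021279815
```

Emit:
carry_out(
  rows=[
    [[0,0,0],-0.03,0],
    [[0,0,0],-0.03,0],
    [[0,0,0],-0.03,0],
  ],
)

```text
clock: 20.4
eef_pos: [0.6197, 0.0485, 0.2478]
orientation: [-2.539, 1.85, -0.001]
wrist_force: [-0.4, -3.1, 6.9]
gripper_width: 0.0098
```

```bash
python3 st.py
```

```text
20.4 [0.6197 0.0485 0.2478] [-0.4447 -3.0543  6.8725] [-0.5746  0.1289 -0.0816] th -1.2594629570075981 w 0.0098006881198272 0.06953603122383356 1.3001848407992929
```

Emit:
carry_out(
  rows=[
    [[0,0,0],-0.02,0],
    [[0,0,0],-0.02,0],
    [[0,0,0],-0.02,0],
  ],
)

```text
clock: 20.65
eef_pos: [0.6197, 0.0485, 0.2478]
orientation: [-2.52, 1.875, -0.001]
wrist_force: [-0.9, -2.9, 6.3]
gripper_width: 0.01
```

```bash
python3 st.py
```

```text
20.65 [0.6197 0.0485 0.2478] [-0.8685 -2.8505  6.3419] [-0.5498  0.1428 -0.0402] th -1.279346026109023 w 0.01002518342603425 0.023907330469228327 1.320067457989277
```

Emit:
carry_out(
  rows=[
    [[0,0,0],-0.015,0],
    [[0,0,0],-0.015,0],
    [[0,0,0],-0.015,0],
  ],
)

```text
clock: 20.9
eef_pos: [0.6197, 0.0485, 0.2478]
orientation: [-2.507, 1.893, -0.001]
wrist_force: [0.0, -3.3, 5.8]
gripper_width: 0.0098
```

```bash
python3 st.py
```

```text
20.9 [0.6197 0.0485 0.2478] [ 0.02   -3.2874  5.7631] [-0.5731  0.106   0.4519] th -1.2936835462958798 w 0.009799285538556126 0.5358153395354748 1.334493525421641
```

Emit:
carry_out(
  rows=[
    [[0,0,0],-0.015,0],
    [[0,0,0],-0.015,0],
    [[0,0,0],-0.015,0],
  ],
)

```text
clock: 21.15
eef_pos: [0.6198, 0.0485, 0.2478]
orientation: [-2.493, 1.911, -0.002]
wrist_force: [-0.0, -3.4, 5.9]
gripper_width: 0.0102
```

```bash
python3 st.py
```

```text
21.15 [0.6198 0.0485 0.2478] [-0.0287 -3.3939  5.9489] [-0.5465  0.1006  0.7479] th -1.3084057023996216 w 0.010161923224839055 0.7821245491504669 1.3492682222220427
```

Seated again (0.75 N·m, contact at th≈−1.28). Now backing off a quarter turn to th≈0.293.

Emit:
carry_out(
  rows=[
    [[0,0,0],0.08,0],
    [[0,0,0],0.16,0],
    [[0,0,0],0.24,0],
    [[0,0,0],0.32,0],
    [[0,0,0],0.4,0],
    [[0,0,0],0.48,0],
    [[0,0,0],0.56,0],
    [[0,0,0],0.64,0],
    [[0,0,0],0.72,0],
    [[0,0,0],0.8,0],
  ],
)

```text
clock: 21.98
eef_pos: [0.6194, 0.0489, 0.2478]
orientation: [-3.041, 0.785, 0.0]
wrist_force: [-3.7, 0.6, 7.8]
gripper_width: 0.0099
```

```bash
python3 st.py
```

```text
21.9833 [0.6194 0.0489 0.2478] [-3.7048  0.6378  7.7961] [ 0.0805  0.6041 -0.0689] th -0.504936155912685 w 0.009866606600316508 1.9400223344564438 0.5460115412696633
```

Emit:
carry_out(
  rows=[
    [[0,0,0],0.08,0],
    [[0,0,0],0.16,0],
    [[0,0,0],0.24,0],
    [[0,0,0],0.32,0],
    [[0,0,0],0.4,0],
    [[0,0,0],0.48,0],
    [[0,0,0],0.56,0],
    [[0,0,0],0.64,0],
    [[0,0,0],0.72,0],
    [[0,0,0],0.76,0],
  ],
)

```text
clock: 22.82
eef_pos: [0.6189, 0.0489, 0.2478]
orientation: [-3.115, -0.4, 0.002]
wrist_force: [-8.2, 0.5, 11.6]
gripper_width: 0.0097
```

Emit:
carry_out(
  rows=[
    [[0,0,0],0,0],
    [[0,0,0],0,0],
    [[0,0,0],0,0],
  ],
)

```text
clock: 23.07
eef_pos: [0.6189, 0.049, 0.2478]
orientation: [-3.116, -0.393, 0.002]
wrist_force: [-7.9, 1.2, 10.6]
gripper_width: 0.0098
```

```bash
python3 st.py
```

```text
23.0667 [0.6189 0.049  0.2478] [-7.8514  1.2496 10.5863] [0.1592 1.3282 0.0673] th 0.25135174245041814 w 0.009848169568371838 0.03427482792176306 -0.21015027361593916
```

Emit:
carry_out(
  rows=[
    [[-0.04,0,0],0.02,0],
    [[-0.08,0,0],0.041,0],
    [[-0.08,0,0],0.041,0],
    [[-0.08,0,0],0.041,0],
  ],
)

```text
clock: 23.4
eef_pos: [0.6188, 0.049, 0.2478]
orientation: [-3.108, -0.457, -0.001]
wrist_force: [-1.6, 0.3, 6.4]
gripper_width: 0.0098
```

```bash
python3 st.py;python3 - <<'E'
from h import *
grab('wrist','wrist11');grab('scene','scene11');grab('top','top11')
t=cv2.imread('pics/scene11.png')
cv2.imwrite('pics/d11.png',cv2.resize(t[200:350,260:460],(800,600),interpolation=cv2.INTER_CUBIC))
E
```

```text
23.4 [0.6188 0.049  0.2478] [-1.6198  0.3366  6.3799] [0.1884 0.1775 0.0535] th 0.2924210855181194 w 0.009812107431627614 -0.0370650552213192 -0.2512302941577285
```

View pics/wrist11.png

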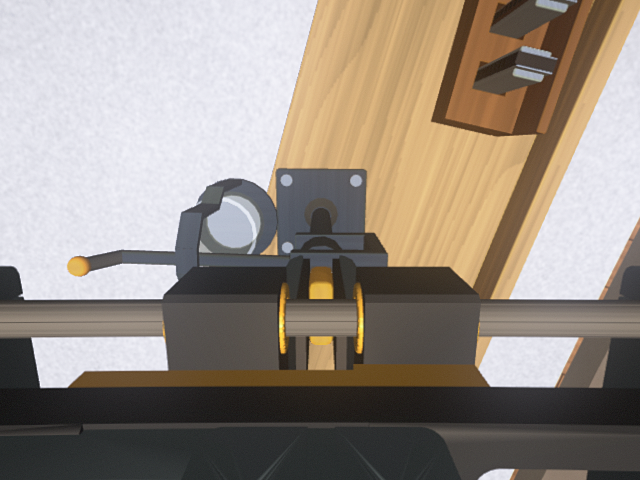

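View pics/d11.png

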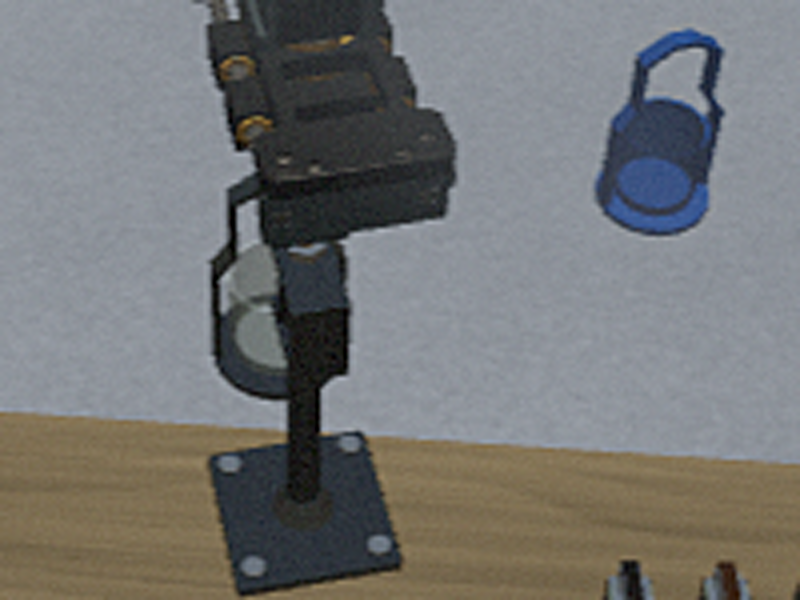

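View pics/scene11.png

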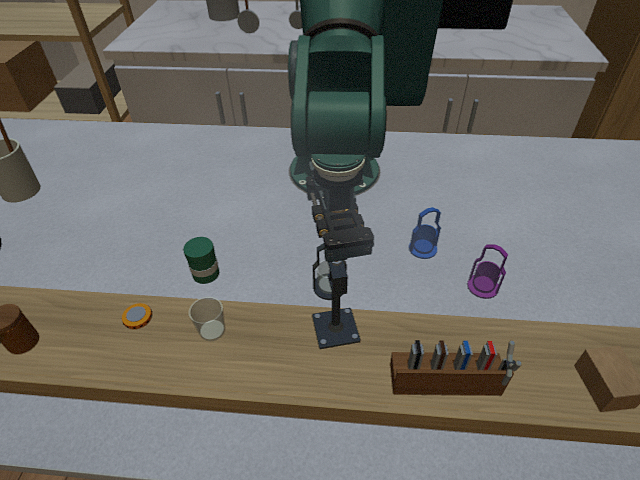

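The wrist view shows the strap on the rod at about (187,245), inside the gold tip at (78,265). The jaws hold the brass head at (320,300). The bystanders stand where they did. Handing in.

```bash
python3 -c "
from workcell import *
print(close_job())"
```

```text
the job is handed in; nothing more can be done
None
```

The lantern hangs by its strap on the stand's arm, inside the upturned tip, and I let go of it there. The thumbscrew was then seated, backed off a quarter turn, and is still held in the gripper for your lock nut.

- **Lantern:** After release the gripper felt no load. Later pictures show the strap on the rod and the lantern hanging upright.
- **Seating:** I turned the screw about 1.08 rad clockwise until it hit its stop. A quarter turn back from that grip would have passed the last joint's range. I backed the screw off about 0.06 rad, let go, took it again half a turn round, and seated it a second time. The moment reached 0.75 N·m, with the stop at nearly the same angle both times (within about 0.01 rad).
- **Back-off:** The tool turned from about −1.28 rad at the stop to +0.292 rad, which is 1.57 rad. I judge this good to about 0.02 rad. I measured it from the tool angle, as the screw's own angle can't be read, and assumed the head did not slip in the jaws on the way back.
- **Last readings:** Jaw opening 9.8 mm on the 10 mm head, wrist force about 7 N, clock about 23.5 s of the 64 s. By eye in the last scene picture, the bystanders and the blue and purple lanterns were where they started.

No final check failed. During the back-off a sideways force of about 8 N built up, and I relieved it by moving the tool 0.8 mm.

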